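# Lock the access panel with its quarter-turn fastener

### The arm

A 7-joint arm with a two-finger parallel gripper is mounted at the origin on a cart in front of the work surface, level with it; the furniture and walls round the work are solid. World frame = base frame: x ahead of the robot, y to its left, z up, the work surface at z = 0. Lengths are in m, angles in rad, forces in N, time in s.
With the tool pointing down it reaches from about 0.425 to 0.925 m from the base axis. Payload 6.8 kg.
Tool frame: the origin (TCP) lies at the very end of the fingers, on their centre line; the grasp point (between the pads) lies 19 mm behind it; z points along the fingers, y is the line along which they close (so a half turn about z gives the same grasp; the last joint's range is limited). The gripper opens to 85 mm and grips with 20 to 120 N. Pads are 22 mm wide; open, the fingers measure 114 mm over their backs; the gripper's body (76 mm by 85 mm) begins 54 mm behind the grasp point. The pads swing forward as they close: fully open they stand 13 mm farther back than shut.
Start: joints at [-1.36, 0.477, 0.022, 1.555, -0.011, 1.109, -0.083], TCP at [0.212, 0.641, 0.231] pointing down, gripper open.
Joint ranges: [-2.96, 2.96], [-0.34, 2.1], [-1.41, 1.46], [0.24, 2.44], [-1.37, 4.51], [0.17, 1.92], [-2.96, 2.96]. Speed limits (rad/s): [2.39, 2.39, 3.14, 3.14, 3.14, 3.14, 3.14].

### API

Orientations are given as a unit quaternion [w, x, y, z].
In Python, from station import bot gives the robot as it stands.
- The arm moves only by the tool jog_arm, never from a script. Its argument "motion" is a list of rows, each a list of 7 numbers: the turn, a rotation vector about the tool's x, y, z in rad, then the shift along the tool's x, y, z in mm, then the finger opening in mm, from 0 to 85.4. A call has 1 to 10 rows; each row is the pose to reach, as a shift and turn from the pose commanded when the call began, along the tool's axes at that moment; what a row does not reach only later rows make up. A row lasts 1/8 s, in which the tool goes at most 62.5 mm and 10.7 degrees, less where a joint would pass 70% of its speed; a pose out of reach is approached as far as the arm can. A call with a gripper value outside its range is refused whole. The fingers move at their own pace and stop on an object; "grip_force" is the grip in N (left out, the last holds). Time passes only in rows, so rows that repeat a pose let the fingers close. It gives the time, the measured TCP pose, the force, the opening and the grip force at its end, in the units of the state.
- bot.get_obs(): the state, without advancing time (a new reading comes with each control period).
- bot.read_camera(name): name is "scene" or "top" or "wrist"; returns a dict with "pixels" (420x560x3 uint8, red, green, blue), "camera_matrix" (3x3 intrinsics, pixels), "T" (4x4, takes a point from camera to world coordinates); the wrist camera has in their place "tool_from_camera" (4x4, takes a point from camera to tool coordinates, whose origin is the TCP and whose axes are the flange's). Camera axes: x right, y down, z forward; pixel columns grow to the right and rows downward; lengths in m; the calibration is good to about 2 mm. A picture is of the moment at which its call begins: read the wrist's pose just before it. There is no depth.
- bot.hand_in(): hands the job in; it is judged then, once.
Trained networks look in a picture, given as the dict that the camera call returned (one of the last four; its "shot" number tells which), for a name from the list of things; names that differ only in an ending like _2 or _b are one class to them, and where a whole thing is asked for, a point or a joint stands for the part that bears it (a point fixed in the world has none). Each returns a list of dicts, best first, with "score" (0 to 1); they miss things now and then, are a little off and sometimes report something else, mostly with a low value. They report only what shows in the picture. A call takes as long as a camera call.
- bot.spot_in(thing, picture): "xy" ([column, row] in pixels, amid what is visible of it).
- bot.tip_of(thing, picture): "xy" ([column, row] in pixels: a listed point, or the origin of a listed thing).
The state is a dict: "t": time; "q": joint angles; "joint_vel": joint speeds; "joint_torque": joint torques, N m; "eef_pos": TCP position; "tool_rot": TCP orientation; "contact_force": force on the tool from outside, world axes, zero at the start; "torque": the same for the moment, N m; "gripper_width": opening from 0.0 (shut) to 1.0 (fully open); "grasp_force": force on a finger pad.
Only numpy, scipy, OpenCV 4.12 (cv2) and the standard library are available. Lean on these libraries where they do the work, as an engineer would, in place of code of your own. Each camera call takes 0.05 s, during which the arm holds its last target. There are 200 camera calls.

### The job

Two equipment cases stand on the bench; on one the access panel is sprung slightly ajar because its quarter-turn fastener is undone. Set your fingertips in the slot of that fastener, press the panel down shut and, still pressing, turn the fastener clockwise (seen from above) a quarter turn to its stop, so that the panel stays locked down when you take your fingers away. Do not pinch or lift anything, and leave the other, locked case and the things lying around as they are.

Things in the scene. Friction and masses are not known exactly. Their poses are not given: they have to be found in the camera images.
- case_ajar: the case to lock: low grey metal equipment case bolted to the table, 150 (x) by 150 (y) by 80 mm high, with a hinged aluminium panel 8 mm thick as its top; origin: centre of its underside, z up; the panel's hinge runs along the case's y at x = +75 mm, z = 80 mm, its free edge is at x = -75 mm. It may stand left or right and be turned.
- panel_ajar (a joint): opening angle of its panel about the hinge, rad: 0 pressed shut, about 0.06 when sprung ajar (free edge some 9 mm up), 0.015 to 0.02 when locked and let go. A gasket pushes it up: about 5 N down at the fastener shuts it fully, where it meets a hard stop.
- cam_ajar (a joint): angle of its fastener, rad, growing clockwise seen from above: 0 to 0.3 undone at the start (slot about parallel to the hinge), 1.57 locked, at a hard stop (slot square to the hinge). Friction about 0.12 N m; stays where it is left. Past about 1.1 rad it turns only while the panel is pressed down, for its hidden tongue must pass beneath a keeper in the case.
- slot_ajar (a point): centre of the floor of the slot in its fastener, on the fastener's axis. The fastener is a steel disc 104 mm across, 2 mm proud of the panel; the slot in it is 88 mm long along this frame's y, 38 mm wide along x, 14 mm deep, closed at the ends, and turns with the fastener; z is the axis, upward. At the case's x = -12 mm, 76 mm above the table with the panel shut.
- case_shut: the other case, already locked, to be left alone: low grey metal equipment case bolted to the table, 150 (x) by 150 (y) by 80 mm high, with a hinged aluminium panel 8 mm thick as its top; origin: centre of its underside, z up; the panel's hinge runs along the case's y at x = +75 mm, z = 80 mm, its free edge is at x = -75 mm. 
- panel_shut (a joint): opening angle of the other case's panel, as panel_ajar; locked, about 0.015
- cam_shut (a joint): angle of the other case's fastener, as cam_ajar; locked, about 1.55
- slot_shut (a point): the same point and frame as slot_ajar, on the other case's fastener
- cup: bystander: clear plastic cup, 71 mm wide, 84 mm tall, open end up; origin at its underside
- measure: bystander: yellow tape measure 80x62x37 mm; origin at its underside
- spool: bystander: small spool of solder, 54 mm wide, 32 mm tall; origin at its underside
- plug: bystander: black cable connector 18x71x18 mm; origin at its underside
- bar_weight: bystander: steel bar weight 100x50x25 mm; origin at its underside
- rubber_blade: bystander: flat blue squeegee 62x102x9 mm; origin at its underside
- tape_masking: bystander: roll of masking tape, 104 mm wide, 24 mm high, lying flat; origin at its underside

How it is judged:
By the outcome, as a careful person would: the job done as asked, in the order asked, and still so for the second after the job is handed in, with the robot touching nothing.
It also fails if it takes over 40 s, if anything falls off the work surface, if the arm or the gripper's body presses on something with over 40 N, if the wrist force passes 120 N, or if a joint passes its speed limit or range.

## Working session

There is one attempt and no reset: what is moved stays moved. The work goes in short steps, Python scripts to look and compute and a tool call to move; the robot and the scene stay as the last step left them, time stands still between calls to the robot, and variables do not carry over. Pictures are saved under pics/ and viewed, at most 10 in all, crops included, and the job is handed in when it is done.

Besides the shell and the picture viewer there is one more tool, called after "Call:" as a command line: name --pt "numbers of a row" for each row, then --argument value for the rest. jog_arm: Moves the arm, as the interface text tells. Its arguments: {"type":"object","properties":{"motion":{"type":"array"},"grip_force":{"type":"number"}},"required":["motion"]}

```bash
mkdir -p pics; cat > h.py <<'E'
import numpy as np, cv2
from station import bot
from scipy.spatial.transform import Rotation as R
def tool(o):
    w,x,y,z=o["tool_rot"]; T=np.eye(4); T[:3,:3]=R.from_quat([x,y,z,w]).as_matrix(); T[:3,3]=o["eef_pos"]; return T
def shot(n):
    o=bot.get_obs(); p=bot.read_camera(n)
    p2=p
    T=p["T"] if "T" in p else tool(o)@np.array(p["tool_from_camera"])
    return p,np.array(T)
def save(p,f): cv2.imwrite("pics/"+f,p["pixels"][:,:,::-1])
def ray(p,T,xy):
    d=T[:3,:3]@np.linalg.inv(p["camera_matrix"])@[*xy,1]; return T[:3,3],d/np.linalg.norm(d)
def onz(p,T,xy,z):
    o,d=ray(p,T,xy); return o+d*(z-o[2])/d[2]
def tri(rs):
    A=sum(np.eye(3)-np.outer(d,d) for o,d in rs); b=sum((np.eye(3)-np.outer(d,d))@o for o,d in rs); return np.linalg.solve(A,b)
E
python3 - <<'E'
from h import *
np.set_printoptions(precision=4,suppress=True)
ims=[]
for n in("scene","top"):
    p,T=shot(n); ims.append(p["pixels"]); save(p,n+"1.png"); print(n,T[:3,3])
    for t in("case_ajar","case_shut","slot_ajar","slot_shut"):
        r=bot.tip_of(t,p)[:3]
        for d in r: print(t,round(d["score"],2),d["xy"],onz(p,T,d["xy"],.08 if "slot" in t else 0))
o=bot.get_obs();print(o["eef_pos"],tool(o)[:3,:3])
E
```

```text
scene [ 0.1496 -0.8945  0.8147]
case_ajar 0.93 [241.1, 208.3] [0.537  0.1677 0.    ]
case_ajar 0.4 [236.8, 188.8] [0.5699 0.283  0.    ]
case_shut 0.72 [289.5, 277.9] [ 0.5257 -0.1881  0.    ]
slot_ajar 0.73 [236.7, 190.0] [0.5256 0.1611 0.08  ]
slot_shut 0.8 [288.1, 260.2] [ 0.5153 -0.2012  0.08  ]
top [ 0.3773 -0.0194  1.6489]
case_ajar 0.66 [220.4, 230.2] [0.535  0.1587 0.    ]
case_shut 0.68 [333.2, 235.2] [ 0.5212 -0.1912  0.    ]
slot_shut 0.84 [332.9, 236.9] [ 0.5092 -0.182   0.08  ]
[0.2116 0.641  0.2313] [[-0.9496  0.3135 -0.    ]
 [ 0.3135  0.9496 -0.0001]
 [-0.     -0.0001 -1.    ]]
```

View pics/scene1.png

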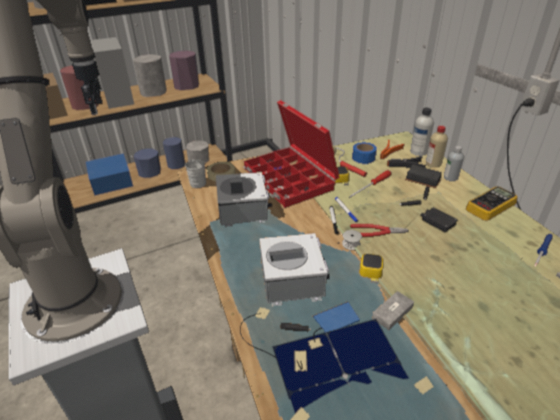

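View pics/top1.png

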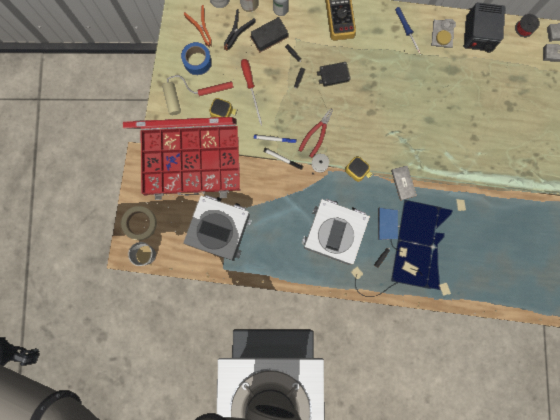

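The left case is the ajar one: its slot near (214,231) in the top view lies across the case, parallel to the hinge. The right case's slot, at (337,235), lies square to the hinge. Next I move above the left case.

Call:
jog_arm --pt "0 0 0 -42 -36 -20 50" --pt "0 0 0 -85 -73 -40 50" --pt "0 0 0 -128 -110 -60 50" --pt "0 0 0 -170 -146 -80 50" --pt "0 0 0 -213 -183 -90 50" --pt "0 0 0 -256 -219 -100 50" --pt "0 0 0 -298 -256 -100 50" --pt "0 0 0 -341 -292 -100 50" --pt "0 0 0 -384 -329 -100 50" --pt "0 0 0 -426 -365 -100 50"

```text
t: 1.75
eef_pos: [0.5024, 0.1592, 0.3317]
tool_rot: [0.0, 0.159, 0.987, 0.0]
contact_force: [0.2, 0.9, -0.1]
gripper_width: 0.585
grasp_force: 0.0
```

```bash
python3 - <<'E'
from h import *
np.set_printoptions(precision=4,suppress=True)
p,T=shot("wrist"); save(p,"w1.png"); print(T)
for t in("case_ajar","slot_ajar","slot_shut"):
    for d in bot.tip_of(t,p)[:2]: print(t,round(d["score"],2),d["xy"],onz(p,T,d["xy"],.08 if "slot" in t else 0))
o=bot.get_obs();print(o["eef_pos"],o["q"],o["gripper_width"],o["contact_force"])
E
```

```text
[[ 0.313   0.9012  0.2997  0.4234]
 [ 0.9498 -0.2974 -0.0977  0.1853]
 [ 0.0011  0.3153 -0.949   0.4741]
 [ 0.      0.      0.      1.    ]]
case_ajar 0.71 [291.2, 181.7] [0.5349 0.1625 0.    ]
slot_ajar 0.74 [444.0, 66.5] [0.4504 0.3507 0.08  ]
slot_ajar 0.67 [293.9, 184.9] [0.5205 0.1681 0.08  ]
slot_shut 0.87 [16.2, 266.5] [ 0.5119 -0.1831  0.08  ]
[0.502  0.1599 0.3314] [-0.7186  0.1428  0.331   1.7959 -0.0497  1.2107  0.8759] 0.5890059220952495 [-0.9503  0.2329 -0.022 ]
```

View pics/w1.png

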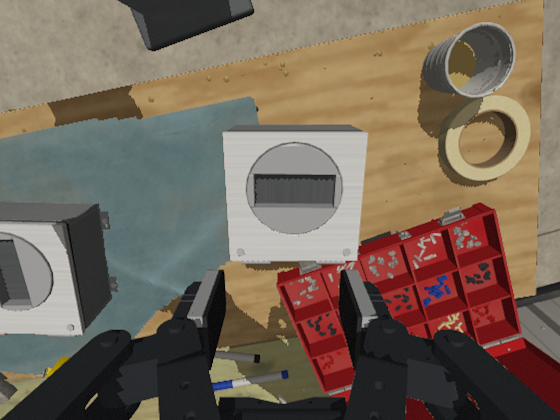

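The slot is seen at (295,190), almost parallel to the tool's y. The hinge is on the lower side of the image, and the free edge at the top is raised. I'll measure the exact angle on a crop.

```bash
python3 - <<'E'
import cv2
i=cv2.imread("pics/w1.png")[115:275,210:380]
cv2.imwrite("pics/c1.png",cv2.resize(i,None,fx=3.5,fy=3.5,interpolation=cv2.INTER_CUBIC))
E
```

```text
(no output)
```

View pics/c1.png

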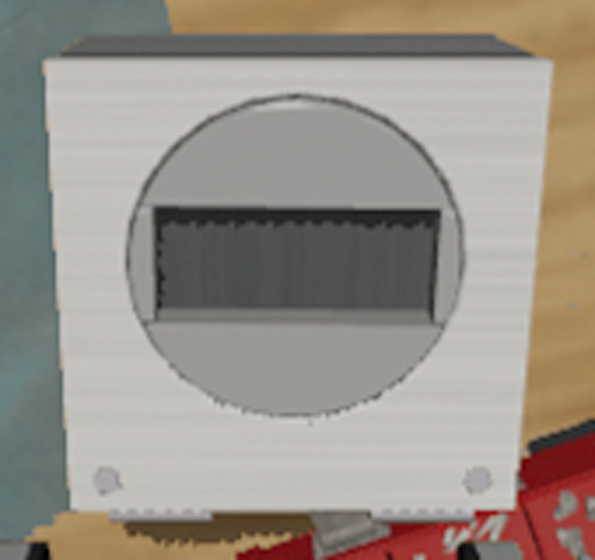

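```bash
python3 - <<'E'
from h import *
np.set_printoptions(precision=4,suppress=True)
p,T=shot("wrist")
P=[onz(p,T,(210+u/3.5,115+v/3.5),.0955) for u,v in((153,207),(441,210),(434,323),(157,320))]
Q=[onz(p,T,(210+u/3.5,115+v/3.5),z) for u,v,z in((45,60,.096),(551,62,.096),(517,508,.088),(72,510,.088))]
M=tool(bot.get_obs())
for P in(P,Q):
    P=np.array(P);c=P.mean(0); print(c,[np.linalg.norm(P[i]-P[i-1])for i in range(4)])
    for a,b in((0,1),(3,2),(0,3),(1,2)):
        d=M[:3,:3].T@(P[b]-P[a]); print(a,b,np.degrees(np.arctan2(d[1],d[0])))
    print("tool-frame offset mm",1000*(M[:3,:3].T@(c-M[:3,3])))
E
```

```text
[0.5228 0.1681 0.0955] [np.float64(0.036206351992468765), np.float64(0.08816877837217577), np.float64(0.03626839132709192), np.float64(0.08731461560139643)]
0 1 90.74970298063722
3 2 90.79552734059774
0 3 179.55104179798792
1 2 -179.09739410329706
tool-frame offset mm [-18.2488  12.9683 235.8052]
[0.5344 0.1644 0.092 ] [np.float64(0.15016007093155073), np.float64(0.14908417050892814), np.float64(0.14887837842713855), np.float64(0.15041167704697178)]
0 1 90.3609227418369
3 2 89.86725026517269
0 3 -179.91864461532032
1 2 179.56944956327797
tool-frame offset mm [-30.4597  13.1483 239.301 ]
```

Call:
jog_arm --pt "0 0 0.01 -18 13 40 46" --pt "0 0 0.01 -18 13 90 46" --pt "0 0 0.01 -18 13 140 46" --pt "0 0 0.01 -18 13 185 46" --pt "0 0 0.01 -18 13 210 46" --pt "0 0 0.01 -18 13 215 46" --pt "0 0 0.01 -18 13 215 46"

```text
t: 2.88
eef_pos: [0.5229, 0.1687, 0.1168]
tool_rot: [0.0, 0.163, 0.987, 0.0]
contact_force: [-0.8, 0.5, 0.4]
gripper_width: 0.538
grasp_force: 0.0
```

```bash
python3 - <<'E'
from h import *
p,T=shot("wrist"); cv2.imwrite("pics/w2.png",p["pixels"][:,:,::-1])
print(bot.tip_of("slot_ajar",p)[:2]);d=bot.tip_of("slot_ajar",p)[:1]
for e in d: print(onz(p,T,e["xy"],.081))
o=bot.get_obs();print(o["eef_pos"],o["contact_force"],o["torque"],o["gripper_width"])
E
```

```text
[{'xy': [279.2, 257.0], 'score': 0.76}]
[0.52371835 0.16722639 0.081     ]
[0.52364764 0.16828063 0.11764308] [ 0.41155222 -0.47111633  0.00528479] [-0.01130025 -0.02179048  0.0261747 ] 0.5383945237939164
```

View pics/w2.png

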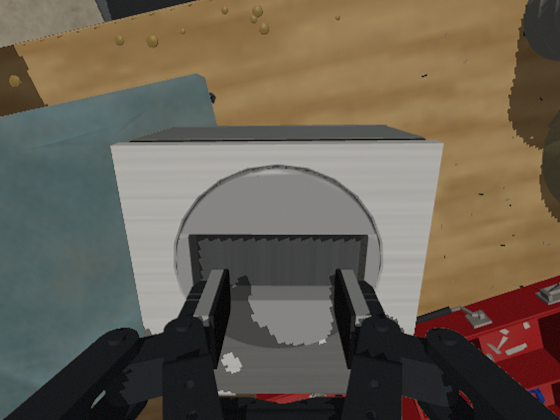

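The fingertips, at (215,285) and (350,285), sit symmetrically over the slot, which spans columns 191–367. I'm going down until they touch.

Call:
jog_arm --pt "0 0 0 0 0 12 46" --pt "0 0 0 0 0 22 46" --pt "0 0 0 0 0 28 46" --pt "0 0 0 0 0 34 46" --pt "0 0 0 0 0 34 46"

```text
t: 3.65
eef_pos: [0.5225, 0.1674, 0.0817]
tool_rot: [-0.0, 0.164, 0.987, -0.0]
contact_force: [-0.7, -0.1, -0.8]
gripper_width: 0.539
grasp_force: 0.0
```

Call:
jog_arm --pt "0 0 0 0 0 3 46" --pt "0 0 0 0 0 6 46" --pt "0 0 0 0 0 8 46" --pt "0 0 0 0 0 8 46"

```text
t: 4.15
eef_pos: [0.5232, 0.1676, 0.0745]
tool_rot: [0.0, 0.164, 0.987, 0.0]
contact_force: [0.7, 0.2, 3.5]
gripper_width: 0.539
grasp_force: 1.8
```

Call:
jog_arm --pt "0 0 0 0 0 2 46" --pt "0 0 0 0 0 4 46" --pt "0 0 0 0 0 5 46" --pt "0 0 0 0 0 5 46"

```text
t: 4.65
eef_pos: [0.5234, 0.1677, 0.0731]
tool_rot: [0.0, 0.164, 0.986, 0.001]
contact_force: [-13.5, -3.6, 43.2]
gripper_width: 0.537
grasp_force: 21.6
```

Call:
jog_arm --pt "0 0 0 0 0 -2 46" --pt "0 0 0.12 0 0 -2 46" --pt "0 0 0.25 0 0 -2 46" --pt "0 0 0.38 0 0 -2 46" --pt "0 0 0.5 0 0 -2 46" --pt "0 0 0.62 0 0 -2 46" --pt "0 0 0.75 0 0 -2 46" --pt "0 0 0.75 0 0 -2 46"

```text
t: 5.65
eef_pos: [0.525, 0.1683, 0.0735]
tool_rot: [0.001, 0.514, 0.858, 0.002]
contact_force: [-1.9, -0.8, 20.0]
gripper_width: 0.539
grasp_force: 10.0
```

```bash
python3 - <<'E'
from h import *
p,T=shot("wrist"); cv2.imwrite("pics/w3.png",p["pixels"][:,:,::-1])
o=bot.get_obs();print(o["eef_pos"],o["q"],o["contact_force"],o["torque"])
E
```

```text
[0.52494239 0.16828915 0.07349114] [-0.78374733  0.52007518  0.46557727  2.00812229 -0.35982206  0.68834587
  0.40032843] [-1.07412138 -1.34392235 20.50724851] [-0.24152097  0.62826302 -0.07620136]
```

View pics/w3.png

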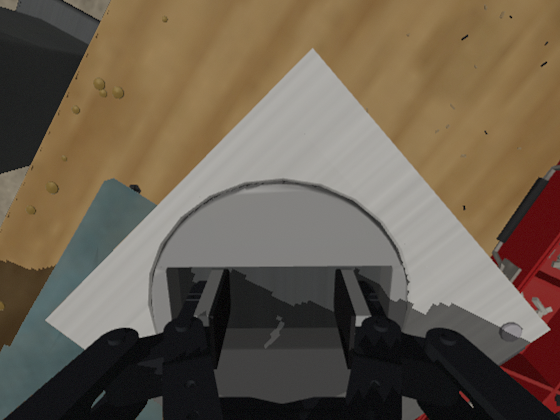

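The slot has turned with the fingers, with no lag and the panel flat, so I continue the turn.

Call:
jog_arm --pt "0 0 0.12 0 0 0 46" --pt "0 0 0.25 0 0 0 46" --pt "0 0 0.38 0 0 0 46" --pt "0 0 0.5 0 0 0 46" --pt "0 0 0.62 0 0 0 46" --pt "0 0 0.74 0 0 0 46" --pt "0 0 0.84 0 0 0 46" --pt "0 0 0.92 0 0 0 46" --pt "0 0 0.92 0 0 0 46"

```text
t: 6.82
eef_pos: [0.5258, 0.1666, 0.0735]
tool_rot: [0.001, 0.842, 0.54, 0.002]
contact_force: [0.3, -3.7, 18.1]
gripper_width: 0.536
grasp_force: 9.4
```

```bash
python3 - <<'E'
from h import *
p,T=shot("wrist"); cv2.imwrite("pics/w4.png",p["pixels"][:,:,::-1])
o=bot.get_obs();print(o["eef_pos"],o["q"],o["contact_force"],o["torque"],tool(o)[:3,1])
E
```

```text
[0.52574706 0.16664323 0.07348901] [-0.95756246  0.58712722  0.71211215  2.01883546 -0.56838182  0.73462226
 -0.32348886] [ 0.99300409 -3.35520844 19.17059781] [-0.65132051  0.18854352  0.03554296] [ 0.90908845 -0.41657814  0.00456646]
```

View pics/w4.png

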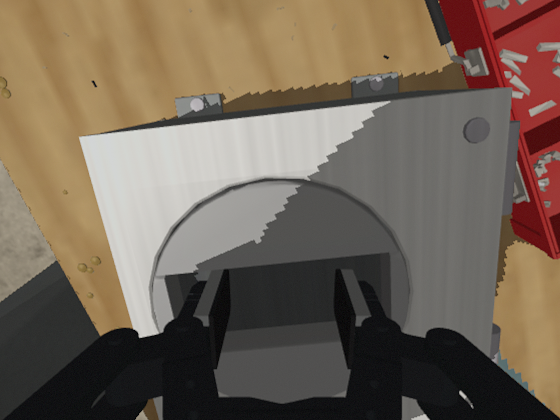

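The slot now looks parallel to the case edge and lags the fingers by about 5°, so it may be at its stop. I'll turn further until the walls are in contact and the torque shows the stop.

Call:
jog_arm --pt "0 0 0.06 0 0 0 46" --pt "0 0 0.12 0 0 0 46" --pt "0 0 0.18 0 0 0 46" --pt "0 0 0.24 0 0 0 46" --pt "0 0 0.24 0 0 0 46"

```text
t: 7.5
eef_pos: [0.5246, 0.1663, 0.0735]
tool_rot: [0.001, 0.899, 0.438, 0.001]
contact_force: [-3.6, -5.2, 23.8]
gripper_width: 0.539
grasp_force: 39.0
```

```bash
python3 - <<'E'
from h import *
o=bot.get_obs();print(o["eef_pos"],o["contact_force"],o["torque"],tool(o)[:3,1])
y=tool(o)[:3,1]; print(np.degrees(np.arctan2(y[1],y[0])))
E
```

```text
[0.52461823 0.16630456 0.07346514] [-3.60057177 -5.18143259 23.84891238] [-1.11421004  0.87813887  1.83745598] [ 0.78764516 -0.61612205  0.00295338]
-38.03369092259662
```

The moment is 1.84 N m after about 109° of turn, so the fastener is at its hard stop. I'll ease off the pressure, relieve the side load and withdraw.

Call:
jog_arm --pt "0 0 0 0 0 -2 46" --pt "0 0 -0.08 0 0 -3 46" --pt "0 0 -0.12 0 0 -4 46" --pt "0 0 -0.12 0 0 -8 46" --pt "0 0 -0.12 0 0 -25 46" --pt "0 0 -0.12 0 0 -70 46" --pt "0 0 -0.12 0 0 -120 46" --pt "0 0 -0.12 0 0 -160 46" --pt "0 0 -0.12 0 0 -160 46"

```text
t: 8.62
eef_pos: [0.5245, 0.1679, 0.2348]
tool_rot: [-0.0, 0.872, 0.489, 0.003]
contact_force: [0.4, 0.3, -1.1]
gripper_width: 0.541
grasp_force: 0.0
```

```bash
python3 - <<'E'
from h import *
p,T=shot("wrist"); cv2.imwrite("pics/w5.png",p["pixels"][:,:,::-1])
o=bot.get_obs();print(o["eef_pos"],o["contact_force"])
E
```

```text
[0.52321266 0.16790824 0.23281753] [ 0.12074944 -0.01630471 -1.03226259]
```

View pics/w5.png

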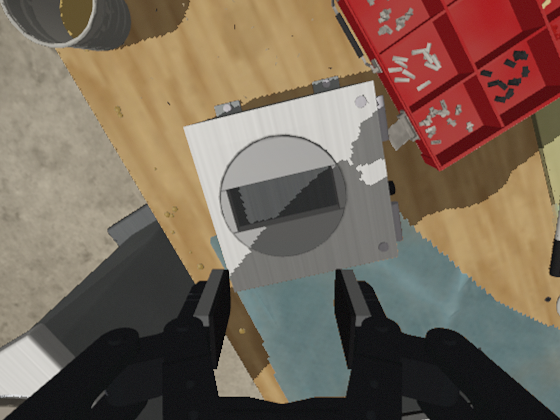

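The slot, running from (228,190) to (333,167), is square to the hinge on the right side of the image. The panel lies flat and nothing touches the robot.

```bash
python3 -c "
from station import bot
print(bot.hand_in())"
```

```text
the job is handed in; nothing more can be done
None
```

I pressed the sprung panel shut and turned its fastener clockwise to the hard stop (1.8 N m felt). The panel lay flat after I withdrew, I did not touch the other case or the loose things, and I handed the job in at about 9 s.

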